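# Hang the rail caddy and load it

## Robot

A 6-joint arm with a two-finger parallel gripper is mounted at the origin on the work surface. World frame = base frame: x ahead of the robot, y to its left, z up, the work surface at z = 0. Lengths are in m, angles in rad, forces in N, time in s.
With the tool pointing down it reaches from about 0.275 to 0.825 m from the base axis. Payload 5.2 kg.
Tool frame: the origin (TCP) lies at the centre of the arm's flange, where the gripper is bolted on; the fingertips stand ahead of it and the grasp point (between the pads) lies 167 mm ahead of it (tip_extent is the y of the fingertips in the tool frame, in m); y points along the fingers, z is the direction in which the jaws open and shut, and the axes are right-handed (so a half turn about y gives the same grasp; the last joint's range is limited). The gripper opens to 93 mm and grips with 3 to 60 N. Pads are 15 mm wide; open, the fingers measure 128 mm over their backs; the gripper's body (75 mm by 188 mm) begins 65 mm behind the grasp point.
Start: joints at [-1.458, 0.259, 1.535, -0, 1.348, -0.203], TCP at [0.171, -0.523, 0.405] pointing down, gripper open.
Joint ranges: [-3.14, 3.14], [-0.91, 2.08], [0.19, 2.58], [-1.22, 4.36], [0.22, 2.71], [-3.12, 3.12]. Speed limits (rad/s): [2.57, 2.57, 3.14, 3.14, 3.14, 3.14].

## Interface

Orientations are given as a unit quaternion [x, y, z, w].
In Python, from cell import * gives the robot as it stands. The module is installed in compiled form; this text tells all that it offers.
- The arm moves only by the tool step_arm, never from a script. Its argument "commands" is one flat list of numbers, 7 for each row, row after row: the turn, a rotation vector about the world's x, y, z in degrees, then the shift along the world's x, y, z in mm, then the opening, from -1 (shut) to 1 (fully open), so that 0 is half open. A call has 1 to 8 rows; each row is the pose to reach, as a shift and turn from the pose commanded when the call began; what a row does not reach only later rows make up. A row lasts 1/12 s, in which the tool goes at most 41.7 mm and 7.16 degrees, less where a joint would pass 70% of its speed; a pose out of reach is approached as far as the arm can. A call with a gripper value outside its range is refused whole. The fingers move at their own pace and stop on an object; "newtons" is the grip in N (left out, the last holds). Time passes only in rows, so rows that repeat a pose let the fingers close. It gives the time, the measured TCP pose, the force and the opening at its end, in the units of the state.
- read_state(): the state, without advancing time (a new reading comes with each control period).
- grab_frame(name): name is "scene" or "top"; returns the picture (480x640x3 uint8, red, green, blue); there is no depth.
- camera_info(name): a dict with "camera_matrix" (3x3 intrinsics, pixels), "R" (3x3) and "t" (3): a world point X has camera coordinates R X + t. Camera axes: x right, y down, z forward; pixel columns grow to the right and rows downward; lengths in m; the calibration is good to about 2 mm. A picture is of the moment at which its call begins. camera_info takes no time and is no camera call.
- close_job(): hands the job in, once; it reports no verdict.
The state is a dict: "time": time; "joint_pos": joint angles; "qd": joint speeds; "tau": joint torques, N m; "tool_pos": TCP position; "tool_rot": TCP orientation; "force": force on the tool from outside, world axes, zero at the start; "wrist_torque": the same for the moment, N m; "grip_width": finger opening in m.
Only numpy, scipy, OpenCV 4.12 (cv2) and the standard library are available. Lean on these libraries where they do the work, as an engineer would, in place of code of your own. Each camera call takes 0.05 s, during which the arm holds its last target. There are 200 camera calls.

## Task

First hang the empty steel caddy by its folded saddle over the top bar of the rail stand, level and all the way down, and let go of it. Then stand the glass salt shaker and the wooden pestle upright on the caddy's floor as it hangs, setting the shaker down gently rather than dropping it and never tipping it over, and leave the griddle, the bowl and the spatula where they are.

Things in the scene. Friction and masses are not known exactly. Their poses are not given: they have to be found in the camera images.
- caddy: Loose steel caddy, about 0.4 kg, stood on the counter: an open-topped box 90 (its x) by 210 (its y) by 55 mm high, walls and floor 3 mm, with a 120 mm wide, 3 mm thick back plate centred on its +x side (x 42 to 45 mm) that rises from the box to z = 115 mm and folds over toward +x into a saddle. Origin: centre of the box's underside; z up
- caddy_grip (a point): Centre of the saddle's flat top (caddy x 55, y 0, z 115 mm). The saddle is an upside-down U channel along y, 120 mm long: top plate 3 mm, inside x 45 to 65, outside x 42 to 68 mm (26 mm, the width to grip), rear leg from the top down to z = 70 mm. The caddy's weight lies about 45 mm to the -x side of this point
- caddy_seat (a point): On the caddy, inside the saddle channel (caddy x 59, y 0, z 106 mm): where the axis of the rail's top bar lies when the caddy hangs fully down. It then settles with the saddle's rear leg pulled against the top bar and the box's back against the lower bar, leaning about 0.06 rad
- rail: Steel rail stand fixed to the counter: two level bars along its y, a 12 mm thick one (axis at z 160 mm) straight above a 16 mm thick one (axis at z 65 mm), between two posts 16 mm thick, 168 mm high, at y = +-180 mm, on feet 60 by 30 by 8 mm. Alike from both sides; the caddy may hang on either. Origin: on the counter midway between the posts; -x faces roughly to the robot
- rail_mid (a point): Middle of the top bar's axis, 160 mm above the counter; y along the bar. Hung here, the caddy's underside is about 54 mm above the counter
- shaker: Loose glass salt shaker with steel cap: a plain upright cylinder 48 mm across, 100 mm high, about 0.18 kg. Origin: centre of its underside; z up
- pestle: Loose turned wooden pestle, 140 mm high, standing on its thick end: 52 mm across up to z = 48 mm, tapering to a 30 mm handle from z = 62 mm to the top; about 0.16 kg. Origin: centre of its underside; z up along the handle
- budare: Bystander: dark iron griddle (budare), 220 mm across, 16 mm high, with a loop handle to its -x, reaching 140 mm from its centre. Origin: centre of its underside
- bowl: Bystander: plastic bowl, 150 mm across, 60 mm high. Origin: centre of its underside
- spatula: Bystander: bamboo spatula lying flat, 280 mm long along its x. Origin: on its underside near the middle
There are look-alikes about, which are no part of the job. Leave any orange or yellow look-alike of the shaker alone.

How it is judged:
By the outcome, as a careful person would: the job done as asked, in the order asked, and still so for the second after the job is handed in, with the robot touching nothing.
It also fails if it takes over 72 s, if anything falls off the work surface, if the arm or the gripper's body presses on something with over 40 N, if the wrist force passes 120 N, or if a joint passes its speed limit or range.

## Working session

There is one attempt and no reset: what is moved stays moved. The work goes in short steps, Python scripts to look and compute and a tool call to move; the robot and the scene stay as the last step left them, time stands still between calls to the robot, and variables do not carry over. Pictures are saved under pics/ and viewed, about 8 in all and at most 12, crops included, and the job is handed in when it is done.

Besides the shell and the picture viewer there is one more tool, called after "Call:" as a command line: name --argument value ..., lists and objects as JSON in quotes. step_arm: Moves the arm, as the interface text tells. Its arguments: {"type":"object","properties":{"commands":{"type":"array"},"newtons":{"type":"number"}},"required":["commands"]}

```bash
mkdir -p pics; python3 - <<'E'
from cell import *
import cv2, numpy as np
for n in("scene","top"):
    f=grab_frame(n); cv2.imwrite(f"pics/{n}0.png",f[:,:,::-1])
    c=camera_info(n); print(n,np.round(c["camera_matrix"],1).tolist(),np.round(c["R"],3).tolist(),np.round(c["t"],3).tolist(), np.round(-c["R"].T@c["t"],3))
s=read_state(); print({k:np.round(v,4).tolist() for k,v in s.items()})
E
```

```text
scene [[566.5, 0.0, 315.3], [0.0, 566.5, 235.6], [0.0, 0.0, 1.0]] [[-0.86, 0.51, 0.004], [0.319, 0.545, -0.775], [-0.398, -0.666, -0.632]] [0.434, -0.078, 1.581] [1.027 0.874 0.936]
top [[497.6, 0.0, 312.9], [0.0, 497.6, 246.1], [0.0, 0.0, 1.0]] [[0.027, -1.0, 0.005], [-0.996, -0.027, -0.085], [0.085, -0.003, -0.996]] [-0.035, 0.537, 1.173] [ 0.436 -0.017  1.215]
{'time': 0.1, 'joint_pos': [-1.4577, 0.2593, 1.536, -0.0, 1.348, -0.2028], 'qd': [0.0005, -0.0032, -0.0021, 0.0006, 0.0013, 0.0014], 'tau': [0.0018, -43.8213, -28.4641, 0.072, 0.0363, -0.0001], 'tool_pos': [0.1708, -0.5226, 0.404], 'tool_rot': [-0.1112, 0.6989, -0.6977, 0.1112], 'force': [0.4457, -0.1037, -0.211], 'wrist_torque': [0.0746, 0.0376, 0.0307], 'grip_width': 0.093}
```

View pics/scene0.png

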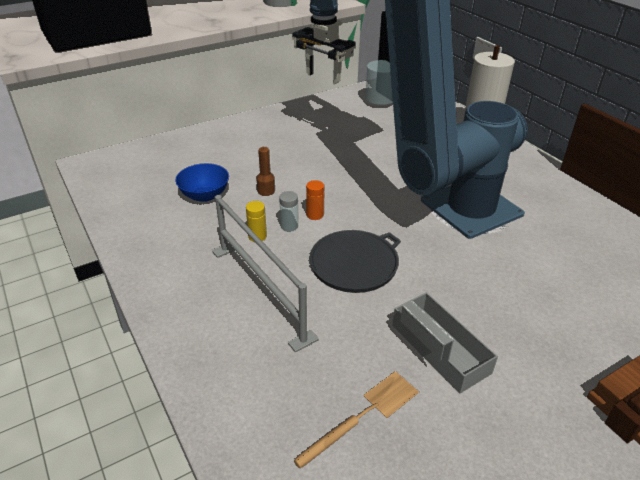

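View pics/top0.png

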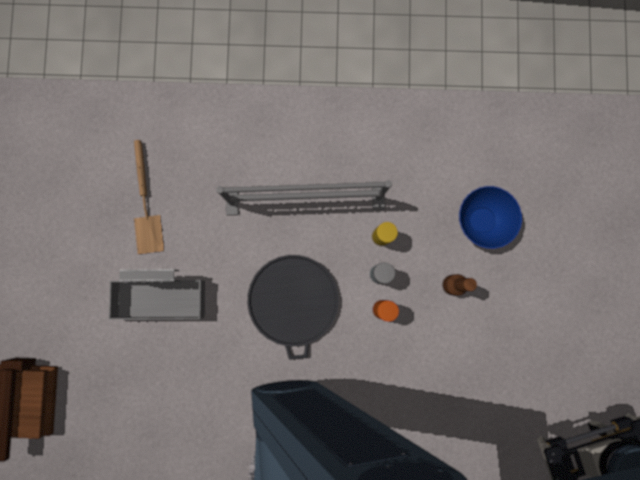

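```bash
cat > h.py <<'E'
from cell import *
import cv2, numpy as np
def ray(n,u,v,z):
    c=camera_info(n); K,R,t=[np.array(c[k]) for k in("camera_matrix","R","t")]
    o=-R.T@t; d=R.T@np.linalg.inv(K)@[u,v,1.]
    return o+d*(z-o[2])/d[2]
def proj(n,X):
    c=camera_info(n); p=c["camera_matrix"]@(np.array(c["R"])@np.array(X)+c["t"]); return p[:2]/p[2]
def shot(n,name,box=None,s=1):
    f=grab_frame(n)[:,:,::-1].copy(); raw=f
    if box: f=f[box[1]:box[3],box[0]:box[2]]
    cv2.imwrite("pics/"+name,cv2.resize(f,None,fx=s,fy=s,interpolation=cv2.INTER_CUBIC)); return raw
E
python3 - <<'E'
from h import *
f=cv2.imread("pics/top0.png"); cv2.imwrite("pics/c1.png",cv2.resize(f[170:330,100:410],None,fx=2.5,fy=2.5,interpolation=cv2.INTER_CUBIC))
hs=cv2.cvtColor(f,cv2.COLOR_BGR2HSV)
g=f.astype(int)
# edges profile: grey column profiles on saddle & bar
gr=cv2.cvtColor(f,cv2.COLOR_BGR2GRAY)
for u in(130,150,165): print("saddle",u,gr[264:290,u].tolist())
for v in(273,276): print("saddle row",v,gr[v,112:126].tolist(),gr[v,168:186].tolist())
for u in(240,305,370): print("bar",u,gr[178:215,u].tolist())
for v in(186,187,189): print("bar row",v,gr[v,212:226].tolist(),gr[v,382:398].tolist())
def p(n,*a): print(n,*[np.round(ray("top",u,v,z),4).tolist() for u,v,z in a])
p("saddle",(120,272,.115),(176,271,.115)); p("bar",(220,188,.166),(390,183,.166)); p("shaker",(383,272,.1)); p("pestle",(469,285,.14))
E
```

```text
saddle 130 [134, 132, 132, 134, 133, 131, 128, 123, 120, 118, 116, 118, 119, 121, 122, 127, 120, 95, 64, 51, 55, 60, 59, 58, 61, 68]
saddle 150 [129, 130, 132, 133, 134, 135, 128, 120, 115, 118, 116, 117, 115, 115, 124, 131, 128, 98, 68, 52, 52, 66, 92, 113, 117, 118]
saddle 165 [135, 134, 131, 132, 136, 145, 140, 125, 116, 115, 115, 116, 115, 114, 118, 118, 109, 85, 61, 50, 52, 52, 50, 54, 74, 95]
saddle row 273 [134, 135, 133, 134, 134, 131, 131, 124, 121, 119, 118, 119, 119, 119] [114, 113, 114, 115, 112, 107, 120, 132, 136, 135, 136, 139, 139, 139, 139, 135, 137, 136]
saddle row 276 [136, 134, 135, 134, 135, 134, 130, 128, 121, 120, 119, 121, 118, 118] [113, 113, 116, 114, 111, 100, 100, 103, 97, 83, 82, 80, 82, 88, 100, 106, 97, 83]
bar 240 [136, 133, 132, 133, 130, 133, 133, 131, 122, 109, 108, 105, 95, 88, 104, 123, 121, 109, 109, 107, 90, 65, 63, 81, 88, 74, 63, 63, 64, 74, 100, 121, 122, 116, 112, 110, 115]
bar 305 [134, 133, 131, 133, 133, 132, 121, 110, 108, 104, 93, 90, 105, 119, 113, 107, 109, 108, 99, 87, 87, 107, 125, 111, 82, 63, 60, 62, 63, 68, 83, 85, 68, 62, 62, 73, 100]
bar 370 [135, 136, 134, 126, 112, 109, 109, 101, 90, 95, 110, 114, 108, 106, 108, 105, 96, 85, 90, 111, 121, 105, 78, 62, 61, 59, 60, 74, 94, 99, 78, 63, 62, 73, 103, 125, 133]
bar row 186 [132, 130, 130, 128, 128, 127, 122, 118, 117, 119, 121, 122, 122, 121] [79, 74, 73, 80, 91, 97, 98, 98, 100, 109, 125, 131, 131, 131, 129, 131]
bar row 187 [133, 130, 129, 128, 126, 122, 117, 114, 113, 109, 106, 105, 106, 108] [63, 53, 52, 58, 63, 72, 78, 90, 104, 118, 128, 132, 135, 134, 130, 132]
bar row 189 [135, 132, 132, 130, 126, 121, 117, 117, 117, 112, 105, 99, 102, 104] [52, 42, 41, 41, 44, 57, 85, 112, 126, 129, 130, 130, 131, 130, 133, 135]
saddle [0.4613, 0.4032, 0.115] [0.4668, 0.28, 0.115]
bar [0.6448, 0.1814, 0.166] [0.6659, -0.1814, 0.166]
shaker [0.4777, -0.1789, 0.1]
pestle [0.4532, -0.359, 0.14]
```

View pics/c1.png

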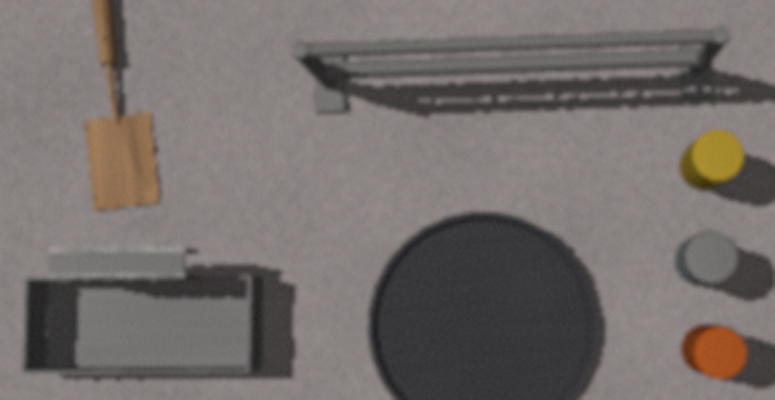

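```bash
python3 - <<'E'
from h import *
import cell; print([k for k in dir(cell) if k[0]!='_'], getattr(cell,'tip_extent',None))
from scipy.spatial.transform import Rotation as Ro
s=read_state(); print(np.round(Ro.from_quat(s['tool_rot']).as_matrix(),3).tolist())
f=cv2.imread("pics/top0.png"); gr=cv2.GaussianBlur(cv2.cvtColor(f,cv2.COLOR_BGR2GRAY),(0,0),.7).astype(float)
def edge(u,v0,v1,sign):  # sub-pixel strongest gradient along column
    d=np.diff(gr[v0:v1,u])*sign; k=int(np.clip(d.argmax(),1,len(d)-2)); a,b,c=d[k-1:k+2]
    return v0+k+.5+(a-c)/(2*(a-2*b+c)-1e-9)
def line(us,v0,v1,sg,tr=0):
    us=np.array(us); vs=np.array([edge(u,int(v0+tr*(u-us[0])),int(v1+tr*(u-us[0])),sg) for u in us])
    p=np.polyfit(us,vs,1); k=abs(vs-np.polyval(p,us))<1; return np.polyfit(us[k],vs[k],1)
a=line(range(124,172),265,275,-1); b=line(range(124,172),278,285,-1)
print("saddle edges",a,b, [np.polyval(x,147) for x in(a,b)])
A=[ray("top",u,np.polyval(a,u),.115) for u in(120,175)];B=[ray("top",u,np.polyval(b,u),.115) for u in(120,175)]
print(np.round(A,4).tolist(),np.round(B,4).tolist())
c=line(range(235,376),182,190,-1,-.0354); print("bar edge",c)
C=[ray("top",u,np.polyval(c,u),.1612) for u in(220,305,390)]; print(np.round(C,4).tolist())
hs=cv2.cvtColor(f,cv2.COLOR_BGR2HSV)
sc=cv2.imread("pics/scene0.png"); h2=cv2.cvtColor(sc,cv2.COLOR_BGR2HSV)
for n,h,(x0,y0,x1,y1) in(("top",hs,(440,265,485,305)),("scene",h2,(250,140,282,200))):
    m=((h[...,1]>110)&((h[...,0]<15)|(h[...,0]>170))).astype(np.uint8); w=np.zeros_like(m); w[y0:y1,x0:x1]=m[y0:y1,x0:x1]
    ys,xs=np.nonzero(w); print(n,"pestle bbox",xs.min(),xs.max(),ys.min(),ys.max(),[ (int(y),int(xs[ys==y].min()),int(xs[ys==y].max())) for y in np.unique(ys)][::4])
for X in([.4532,-.359,.14],[.4532,-.359,0]): print(proj("scene",X),proj("top",X))
for X in([.4777,-.1789,.1],[.4777,-.1789,0]): print(proj("scene",X),proj("top",X))
t=np.vstack([cv2.resize(f[255:315,355:490],None,fx=5,fy=5,interpolation=cv2.INTER_CUBIC),cv2.resize(sc[140:240,240:375],None,fx=5,fy=5,interpolation=cv2.INTER_CUBIC)[:300]])
cv2.imwrite("pics/c2.png",t)
E
```

```text
['PlanningError', 'camera_info', 'close_job', 'grab_frame', 'read_state', 'tip_extent'] 0.1861
[[-0.951, -0.0, 0.311], [-0.311, 0.002, -0.951], [-0.0, -1.0, -0.002]]
saddle edges [-1.49165496e-03  2.70798315e+02] [-8.51754466e-03  2.82423092e+02] [np.float64(270.57904218388387), np.float64(281.1710128891742)]
[[0.4643, 0.4033, 0.115], [0.4678, 0.2823, 0.115]] [[0.4406, 0.4019, 0.115], [0.4449, 0.2811, 0.115]]
bar edge [-3.53637512e-02  1.94516795e+02]
[[0.6485, 0.1825, 0.1612], [0.6602, 0.0004, 0.1612], [0.6719, -0.1821, 0.1612]]
top pestle bbox 444 475 275 294 [(275, 454, 459), (279, 445, 472), (283, 444, 475), (287, 444, 475), (291, 447, 464)]
scene pestle bbox 257 273 147 195 [(147, 262, 266), (151, 259, 268), (155, 259, 268), (159, 260, 268), (163, 260, 268), (167, 260, 268), (171, 261, 269), (175, 258, 272), (179, 257, 273), (183, 258, 273), (187, 257, 273), (191, 258, 273), (195, 265, 266)]
[264.73765498 148.83052063] [468.98669134 285.01147829]
[267.2711381  191.00037776] [450.74437623 285.41581674]
[288.72259771 196.17907928] [383.01290661 271.97832417]
[289.68474873 226.90567655] [377.05514258 273.33627632]
```

View pics/c2.png

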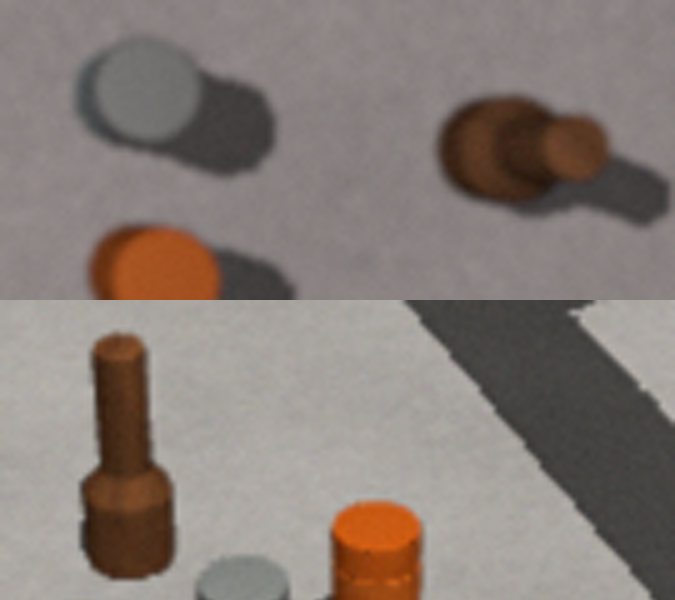

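Call:
step_arm --commands '[0,0,73.7,283,867,0,1,0,0,73.7,283,867,0,1,0,0,73.7,283,867,0,1,0,0,73.7,283,867,0,1,0,0,73.7,283,867,0,1,0,0,73.7,283,867,0,1,0,0,73.7,283,867,0,1,0,0,73.7,283,867,0,1]'

```text
time: 0.77
tool_pos: [0.2741, -0.2039, 0.4045]
tool_rot: [-0.434, 0.558, -0.558, 0.434]
force: [1.3, -0.5, -0.5]
grip_width: 0.093
```

Call:
step_arm --commands '[0,0,16.4,180,548,0,1,0,0,16.4,180,548,0,1,0,0,16.4,180,548,0,1,0,0,16.4,180,548,0,1,0,0,16.4,180,548,0,1,0,0,16.4,180,548,0,1,0,0,16.4,180,548,0,1,0,0,16.4,180,548,0,1]'

```text
time: 1.43
tool_pos: [0.378, 0.1132, 0.4048]
tool_rot: [-0.508, 0.492, -0.492, 0.508]
force: [0.7, -0.6, -0.2]
grip_width: 0.0929
```

```bash
cat >> h.py <<'E'
from scipy.spatial.transform import Rotation as Ro
def st():
    s=read_state(); R=Ro.from_quat(s['tool_rot']).as_matrix(); p=np.array(s['tool_pos'])
    z=R[:,2]; print("t",round(s['time'],2),"tcp",np.round(p*1000,1),"grasp",np.round((p+.167*R[:,1])*1000,1),"yaw_z",round(np.degrees(np.arctan2(z[1],z[0])),2),"y",np.round(R[:,1],3),"F",np.round(s['force'],1),"M",np.round(s['wrist_torque'],2),"w",round(s['grip_width']*1000,1),"q6",round(s['joint_pos'][5],2)); return s
E
python3 -c "from h import *; st()"
```

```text
t 1.43 tcp [378.  113.2 404.8] grasp [378.1 113.1 237.8] yaw_z 1.82 y [ 0. -0. -1.] F [ 0.7 -0.6 -0.2] M [-0.05 -0.1  -0.  ] w 92.9 q6 -0.03
```

Call:
step_arm --commands '[0,0,0,76,231,0,1,0,0,0,76,231,0,1,0,0,0,76,231,0,1,0,0,0,76,231,0,1,0,0,0,76,231,0,1,0,0,0,76,231,-40,1,0,0,0,76,231,-70,1,0,0,0,76,231,-70,1]'

```text
time: 2.1
tool_pos: [0.4523, 0.3429, 0.3271]
tool_rot: [0.513, -0.493, 0.49, -0.504]
force: [-1.5, -2.0, -0.6]
grip_width: 0.0935
```

```bash
python3 - <<'E'
from h import *
st(); f=shot("top","t1.png",(90,240,250,360),5); g=shot("scene","s1.png",(370,180,530,400),1)
a=cv2.resize(f[240:340,90:250],None,fx=2.5,fy=2.5); b=cv2.resize(g[200:400,340:540],None,fx=2,fy=2)
im=np.zeros((400,800,3),np.uint8); im[:250,:400]=a; im[:,400:]=b; cv2.imwrite("pics/v1.png",im)
E
```

```text
t 2.1 tcp [452.3 342.9 327.1] grasp [450.4 342.  160.1] yaw_z 1.94 y [-0.011 -0.005 -1.   ] F [-1.5 -2.  -0.6] M [-0.11 -0.05  0.04] w 93.5 q6 0.42
```

View pics/v1.png

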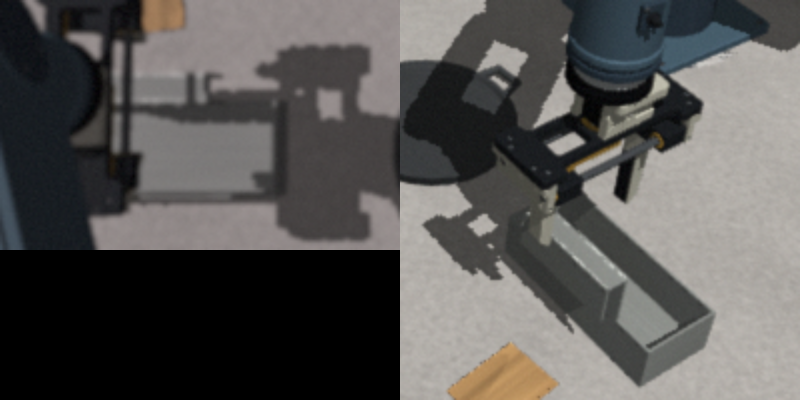

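Call:
step_arm --commands '[0,0,0,0,0,-25,1,0,0,0,0,0,-50,1,0,0,0,0,0,-50,1,0,0,0,0,0,-50,1]'

```text
time: 2.53
tool_pos: [0.4545, 0.341, 0.2862]
tool_rot: [0.507, -0.492, 0.492, -0.507]
force: [0.1, -0.2, 0.6]
grip_width: 0.0927
```

```bash
python3 -c "from h import *; st()"
```

```text
t 2.53 tcp [454.5 341.  286.2] grasp [454.5 341.  119.2] yaw_z 1.73 y [ 0. -0. -1.] F [ 0.1 -0.2  0.6] M [-0.   -0.07  0.01] w 92.7 q6 0.42
```

Call:
step_arm --commands '[0,0,0,0,3,-22,1,0,0,0,0,3,-22,1,0,0,0,0,3,-22,-1,0,0,0,0,3,-22,-1,0,0,0,0,3,-22,-1,0,0,0,0,3,-22,-1,0,0,0,0,3,-22,-1,0,0,0,0,3,-22,-1]' --newtons 20

```text
time: 3.2
tool_pos: [0.4544, 0.3448, 0.2633]
tool_rot: [-0.508, 0.492, -0.492, 0.508]
force: [0.3, -0.2, 0.4]
grip_width: 0.0579
```

```bash
python3 -c "from h import *; st()"
```

```text
t 3.2 tcp [454.4 344.8 263.3] grasp [454.5 344.8  96.3] yaw_z 1.79 y [ 0.001  0.    -1.   ] F [ 0.3 -0.2  0.4] M [ 0.02 -0.15 -0.09] w 57.9 q6 0.42
```

Call:
step_arm --commands '[0,0,0,0,0,0,-1,0,0,0,0,0,0,-1,0,0,0,0,0,0,-1,0,0,0,0,0,0,-1,0,0,0,0,0,0,-1,0,0,0,0,0,0,-1,0,0,0,0,0,0,-1,0,0,0,0,0,0,-1]' --newtons 20

```text
time: 3.87
tool_pos: [0.4546, 0.3448, 0.2629]
tool_rot: [-0.507, 0.492, -0.492, 0.508]
force: [3.0, 0.9, -0.5]
grip_width: 0.0262
```

Call:
step_arm --commands '[0,0,0,0,0,0,-1,0,0,0,0,0,0,-1,0,0,0,0,0,5,-1,0,0,0,0,0,15,-1,0,0,0,0,0,30,-1,0,0,0,0,0,30,-1,0,0,0,0,0,30,-1]' --newtons 60

```text
time: 4.45
tool_pos: [0.4542, 0.3449, 0.2935]
tool_rot: [-0.507, 0.492, -0.492, 0.508]
force: [0.4, -0.3, -5.7]
grip_width: 0.0255
```

```bash
python3 - <<'E'
from h import *
st(); f=shot("top","t2.png"); g=shot("scene","s2.png")
a=cv2.resize(f[240:340,90:250],None,fx=2,fy=2); b=cv2.resize(g[200:400,340:540],None,fx=2.4,fy=2.4)
im=np.zeros((480,800,3),np.uint8); im[:200,:320]=a; im[:,320:]=b; cv2.imwrite("pics/v2.png",im)
E
```

```text
t 4.45 tcp [454.2 344.9 293.5] grasp [454.4 345.  126.5] yaw_z 1.8 y [ 0.001  0.001 -1.   ] F [ 0.4 -0.3 -5.7] M [-0.02 -0.29 -0.01] w 25.5 q6 0.42
```

View pics/v2.png

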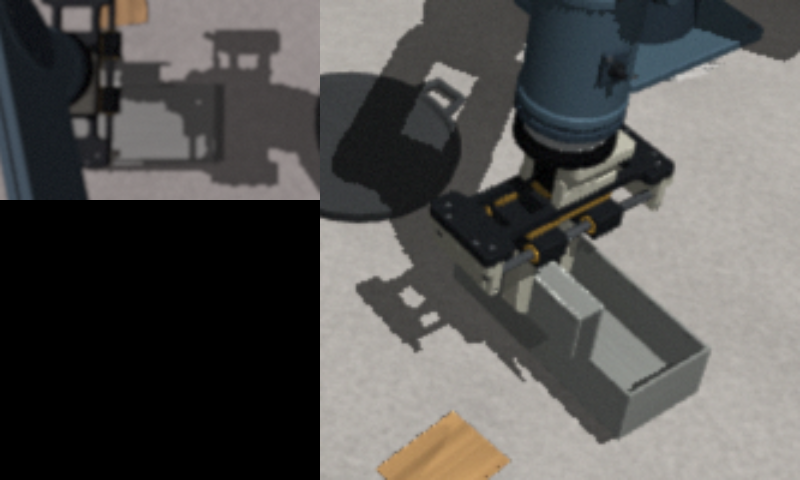

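Call:
step_arm --commands '[0,0,0,0,0,25,-1,0,0,0.5,0,-10,55,-1,0,0,1,8,-35,80,-1,0,0,1.9,18,-65,92,-1,0,0,1.9,28,-98,92,-1,0,0,1.9,38,-132,92,-1,0,0,1.9,48,-166,92,-1,0,0,1.9,58,-200,92,-1]'

```text
time: 5.22
tool_pos: [0.512, 0.1433, 0.3839]
tool_rot: [0.516, -0.484, 0.483, -0.516]
force: [0.5, 0.3, -4.9]
grip_width: 0.0256
```

Call:
step_arm --commands '[0,0,0,10,-32,0,-1,0,0,0,22,-64,0,-1,0,0,0,35,-95,0,-1,0,0,0,50,-118,0,-1,0,0,0,65,-132,0,-1,0,0,0,75,-140,0,-1,0,0,0,80,-145,0,-1,0,0,0,80,-145,0,-1]'

```text
time: 5.88
tool_pos: [0.5929, -0.0013, 0.3835]
tool_rot: [0.516, -0.484, 0.484, -0.515]
force: [-0.1, 0.4, -4.0]
grip_width: 0.0257
```

```bash
python3 - <<'E'
from h import *
st(); f=shot("top","t3.png"); g=shot("scene","s3.png")
a=cv2.resize(f[150:350,190:420],None,fx=1.8,fy=1.8); b=cv2.resize(g[150:400,190:390],None,fx=1.9,fy=1.9)
im=np.zeros((480,800,3),np.uint8); im[:a.shape[0],:a.shape[1]]=a; im[:b.shape[0],415:415+b.shape[1]]=b; cv2.imwrite("pics/v3.png",im)
E
```

```text
t 5.88 tcp [592.9  -1.3 383.5] grasp [592.6  -1.2 216.5] yaw_z 3.61 y [-0.002  0.    -1.   ] F [-0.1  0.4 -4. ] M [-0.03 -0.35 -0.03] w 25.7 q6 -0.25
```

View pics/v3.png

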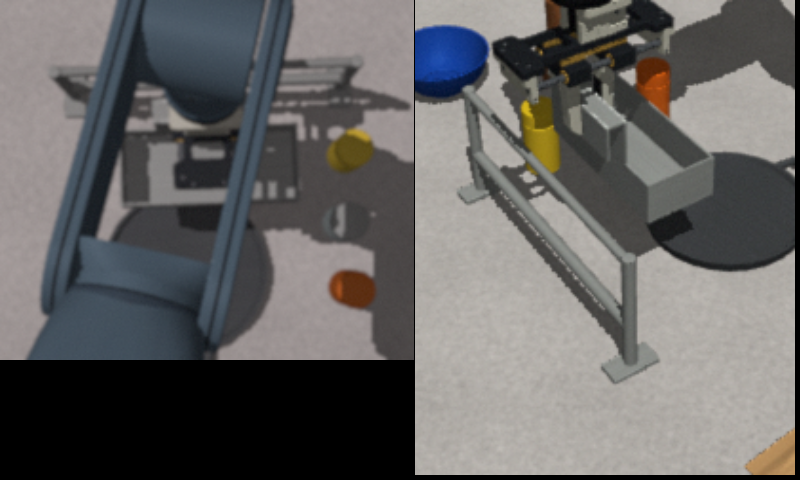

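Call:
step_arm --commands '[0,0,0,20,1,0,-1,0,0,0,45,1,0,-1,0,0,0,61,1,0,-1,0,0,0,61,1,0,-1,0,0,0,61,1,-10,-1,0,0,0,61,1,-20,-1,0,0,0,61,1,-25,-1,0,0,0,61,1,-25,-1]'

```text
time: 6.65
tool_pos: [0.6518, 0.0013, 0.3572]
tool_rot: [0.517, -0.485, 0.482, -0.515]
force: [-0.6, -0.0, -4.7]
grip_width: 0.0256
```

```bash
python3 - <<'E'
from h import *
st(); g=shot("scene","s4.png",(190,150,350,350),3)
E
```

```text
t 6.65 tcp [651.8   1.3 357.2] grasp [651.    1.4 190.2] yaw_z 3.71 y [-0.005  0.001 -1.   ] F [-0.6 -0.  -4.7] M [-0.04 -0.28 -0.04] w 25.6 q6 -0.23
```

View pics/s4.png

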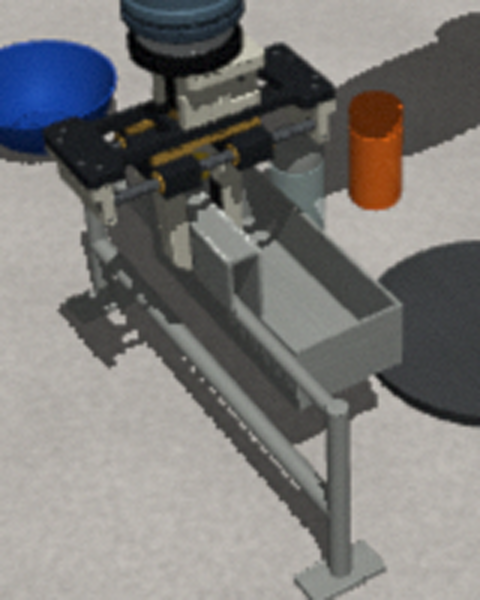

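Call:
step_arm --commands '[0,0,0,0,0,-5,-1,0,0,0,0,0,-10,-1,0,0,0,0,0,-15,-1,0,0,0,0,0,-15,-1]'

```text
time: 7.03
tool_pos: [0.6529, 0.0007, 0.3434]
tool_rot: [0.516, -0.484, 0.483, -0.515]
force: [-1.2, -0.2, -4.2]
grip_width: 0.0256
```

```bash
python3 - <<'E'
from h import *
st(); g=grab_frame("scene")
gr=cv2.cvtColor(g,cv2.COLOR_RGB2GRAY)
# bar between caddy and near post: predicted axis vs bright ridge
for y in(.085,.11,.14):
    X=np.array([.6541-.0641*y,y,.160]); p=proj("scene",X); q=proj("scene",X+[.006,0,0]); r=int(round(p[1])); u=int(round(p[0]))
    print(np.round(p,1),"6mm in x =",np.round(q-p,1),"row",r,"cols from",u-10,gr[r,u-10:u+11].tolist())
E
```

```text
t 7.03 tcp [652.9   0.7 343.4] grasp [652.6   0.8 176.4] yaw_z 3.68 y [-0.002  0.    -1.   ] F [-1.2 -0.2 -4.2] M [ 0.01 -0.26 -0.01] w 25.6 q6 -0.23
[276.3 260.4] 6mm in x = [-2.6  1. ] row 260 cols from 266 [54, 58, 56, 54, 57, 62, 68, 97, 120, 138, 143, 142, 137, 128, 126, 138, 140, 141, 143, 148, 142]
[282.8 267.2] 6mm in x = [-2.6  1. ] row 267 cols from 273 [59, 57, 55, 55, 56, 62, 78, 110, 129, 139, 144, 141, 133, 128, 125, 138, 144, 147, 144, 150, 147]
[290.7 275.7] 6mm in x = [-2.6  1. ] row 276 cols from 281 [56, 59, 56, 55, 57, 55, 75, 101, 120, 135, 144, 142, 136, 123, 107, 104, 105, 106, 106, 101, 102]
```

Call:
step_arm --commands '[0,0,0,1,0,-8,-1,0,0,0,1,0,-16,-1,0,0,0,1,0,-22,-1,0,0,0,1,0,-24,-1,0,0,0,1,0,-25,-1,0,0,0,1,0,-25,-1]'

```text
time: 7.58
tool_pos: [0.6543, 0.0007, 0.3193]
tool_rot: [0.516, -0.484, 0.483, -0.516]
force: [0.1, 0.5, -5.3]
grip_width: 0.0259
```

```bash
python3 -c "from h import *; st()"
```

```text
t 7.58 tcp [654.3   0.7 319.3] grasp [654.1   0.8 152.3] yaw_z 3.69 y [-0.001  0.    -1.   ] F [ 0.1  0.5 -5.3] M [-0.05 -0.36  0.01] w 25.9 q6 -0.23
```

Grasp at 152.3, no contact yet; another 2–3 mm.

Call:
step_arm --commands '[0,0,0,0,0,-1,-1,0,0,0,0,0,-2,-1,0,0,0,0,0,-2.5,-1,0,0,0,0,0,-2.5,-1]'

```text
time: 7.92
tool_pos: [0.6543, 0.0008, 0.3173]
tool_rot: [-0.516, 0.484, -0.484, 0.516]
force: [0.1, -0.4, -5.1]
grip_width: 0.0259
```

```bash
python3 -c "from h import *; st()"
```

```text
t 7.92 tcp [654.3   0.8 317.3] grasp [654.3   0.8 150.3] yaw_z 3.69 y [ 0. -0. -1.] F [ 0.1 -0.4 -5.1] M [-0.11 -0.26 -0.04] w 25.9 q6 -0.23
```

Call:
step_arm --commands '[0,0,0,0,0,-1,-1,0,0,0,0,0,-2,-1,0,0,0,0,0,-2,-1,0,0,0,0,0,-2,-1]'

```text
time: 8.25
tool_pos: [0.6543, 0.0008, 0.3167]
tool_rot: [-0.516, 0.483, -0.484, 0.516]
force: [-3.3, -0.4, 5.8]
grip_width: 0.0257
```

```bash
python3 -c "from h import *; st()"
```

```text
t 8.25 tcp [654.3   0.8 316.7] grasp [654.5   0.7 149.7] yaw_z 3.69 y [ 0.001 -0.    -1.   ] F [-3.3 -0.4  5.8] M [0.11 0.32 0.  ] w 25.7 q6 -0.23
```

Call:
step_arm --commands '[0,0,0,0,0,1,-0.2,0,0,0,0,0,1,0,0,0,0,0,0,1,0.2,0,0,0,0,0,1,0.5,0,0,0,0,0,1,0.5,0,0,0,0,0,1,0.5,0,0,0,0,0,1,0.5,0,0,0,0,0,1,0.5]'

```text
time: 8.92
tool_pos: [0.6543, 0.0008, 0.3161]
tool_rot: [0.516, -0.484, 0.484, -0.516]
force: [-0.9, 0.3, 1.2]
grip_width: 0.069
```

```bash
python3 -c "from h import *; st()"
```

```text
t 8.92 tcp [654.3   0.8 316.1] grasp [654.3   0.8 149.1] yaw_z 3.69 y [-0.  0. -1.] F [-0.9  0.3  1.2] M [-0.04 -0.1   0.  ] w 69.0 q6 -0.23
```

Call:
step_arm --commands '[0,0,0,0,0,20,0.5,0,0,0,0,0,60,0.7,0,0,-5,-5,-5,95,0.9,0,0,-12,-25,-25,100,0.9,0,0,-19,-50,-50,100,0.9,0,0,-26,-75,-75,100,0.9,0,0,-33,-100,-100,100,0.9,0,0,-40,-125,-125,100,0.9]'

```text
time: 9.58
tool_pos: [0.528, -0.1249, 0.4164]
tool_rot: [0.318, -0.632, 0.632, -0.318]
force: [-0.1, -0.6, -0.8]
grip_width: 0.0881
```

Call:
step_arm --commands '[0,0,-7,-15,-15,0,0.9,0,0,-14,-30,-30,0,0.9,0,0,-21,-45,-45,0,0.9,0,0,-28,-50,-53,0,0.9,0,0,-35,-53,-56,0,0.9,0,0,-42,-53,-56,-15,0.9,0,0,-49,-53,-56,-30,0.9,0,0,-50,-53,-56,-30,0.9]'

```text
time: 10.25
tool_pos: [0.4754, -0.18, 0.3839]
tool_rot: [-0.022, 0.708, -0.706, 0.02]
force: [-0.9, 0.4, -0.6]
grip_width: 0.0887
```

```bash
python3 - <<'E'
from h import *
st(); f=shot("top","t5.png"); g=shot("scene","s5.png")
a=cv2.resize(f[160:340,200:430],None,fx=1.75,fy=1.75); b=cv2.resize(g[130:370,190:390],None,fx=1.95,fy=1.95)
im=np.zeros((480,800,3),np.uint8); im[:a.shape[0],:a.shape[1]]=a; im[:b.shape[0],408:408+b.shape[1]]=b[:,:392]; cv2.imwrite("pics/v5.png",im)
E
```

```text
t 10.25 tcp [ 475.4 -180.   383.9] grasp [ 474.8 -179.6  216.9] yaw_z -86.61 y [-0.004  0.002 -1.   ] F [-0.9  0.4 -0.6] M [0.02 0.04 0.  ] w 88.7 q6 0.93
```

View pics/v5.png

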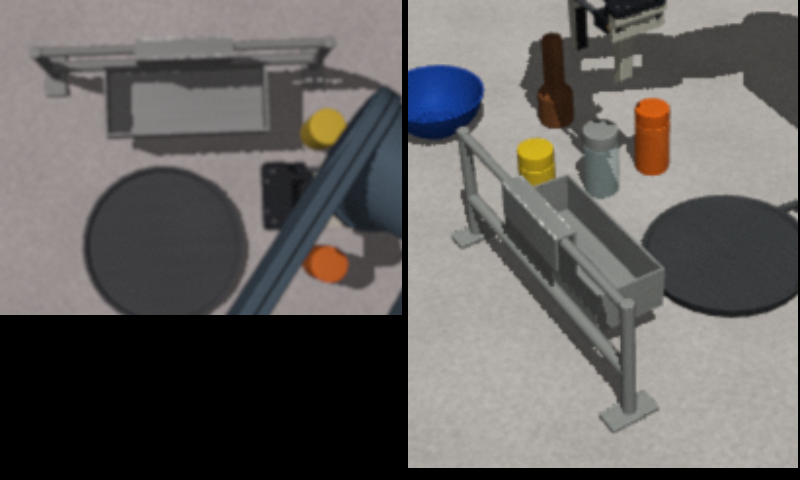

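Call:
step_arm --commands '[0,0,0,0,0,-30,0.9,0,0,0,0,0,-60,0.9,0,0,0,0,0,-90,0.9,0,0,0,0,0,-90,0.9,0,0,0,0,0,-90,0.9]'

```text
time: 10.77
tool_pos: [0.4763, -0.1801, 0.2962]
tool_rot: [-0.024, 0.707, -0.706, 0.023]
force: [0.7, -0.3, 0.8]
grip_width: 0.088
```

```bash
python3 - <<'E'
from h import *
st()
f=cv2.imread("pics/t5.png"); gr=cv2.cvtColor(f,cv2.COLOR_BGR2GRAY)
def W(x,y,z,th=-.06,psi=.0641):
    v=np.array([x-59,y,z-106])/1000; v=Ro.from_euler("zy",[psi,th]).apply(v); return np.array([.654,0,.160])+v
for c in((-45,-105,55),(-45,105,55),(0,0,3),(0,45,3),(0,-47,3),(55,0,115)): print(c,np.round(W(*c),4),np.round(proj("top",W(*c)),1))
print(gr[228:242,305].tolist(), gr[215,255:272].tolist(), gr[215,346:362].tolist())
E
```

```text
t 10.77 tcp [ 476.3 -180.1  296.2] grasp [ 476.  -179.9  129.2] yaw_z -86.17 y [-0.002  0.001 -1.   ] F [ 0.7 -0.3  0.8] M [ 0.04  0.02 -0.01] w 88.0 q6 0.92
(-45, -105, 55) [ 0.5602 -0.1114  0.1033] [353.8 234.4]
(-45, 105, 55) [0.5467 0.0981 0.1025] [260.4 237.8]
(0, 0, 3) [ 0.6014 -0.0038  0.0537] [306.6 218. ]
(0, 45, 3) [0.5985 0.0411 0.0535] [287.5 218.7]
(0, -47, 3) [ 0.6044 -0.0507  0.0538] [326.5 217.3]
(55, 0, 115) [ 6.495e-01 -3.000e-04  1.687e-01] [305.1 188. ]
[128, 127, 127, 129, 130, 129, 129, 112, 83, 61, 63, 67, 72, 71] [149, 149, 147, 143, 131, 106, 75, 56, 56, 67, 67, 67, 65, 66, 66, 65, 64] [126, 127, 123, 111, 96, 100, 106, 90, 74, 70, 69, 70, 72, 67, 72, 71]
```

Call:
step_arm --commands '[0,0,0,0.5,-1,-25,0.9,0,0,0,0.5,-1,-45,0.9,0,0,0,0.5,-1,-50,0.9,0,0,0,0.5,-1,-50,0.5,0,0,0,0.5,-1,-50,0.2,0,0,0,0.5,-1,-50,0.2,0,0,0,0.5,-1,-50,0.2,0,0,0,0.5,-1,-50,0.2]' --newtons 10

```text
time: 11.43
tool_pos: [0.4772, -0.1814, 0.2474]
tool_rot: [0.022, -0.706, 0.707, -0.023]
force: [-0.3, 0.3, -0.3]
grip_width: 0.0594
```

Call:
step_arm --commands '[0,0,0,0,0,0,0.1,0,0,0,0,0,0,0.05,0,0,0,0,0,0,0,0,0,0,0,0,0,-0.1,0,0,0,0,0,0,-0.2,0,0,0,0,0,0,-0.2,0,0,0,0,0,0,-0.2]' --newtons 10

```text
time: 12.02
tool_pos: [0.4769, -0.1814, 0.2465]
tool_rot: [0.023, -0.707, 0.707, -0.023]
force: [-0.5, -0.1, 3.9]
grip_width: 0.0478
```

```bash
python3 -c "from h import *; st()"
```

```text
t 12.02 tcp [ 476.9 -181.4  246.5] grasp [ 477.  -181.5   79.5] yaw_z -86.31 y [ 0. -0. -1.] F [-0.5 -0.1  3.9] M [-0.16  0.03  0.08] w 47.8 q6 0.92
```

Call:
step_arm --commands '[0,0,0,0,0,0,-0.2,0,0,0,0,0,0,-0.2,0,0,0,0,0,10,-0.2,0,0,0,0,0,35,-0.2,0,0,0,0,0,65,-0.2,0,0,0,0,0,95,-0.2,0,0,0,0,0,120,-0.2,0,0,0,0,0,130,-0.2]' --newtons 30

```text
time: 12.68
tool_pos: [0.4772, -0.1812, 0.3799]
tool_rot: [0.021, -0.706, 0.708, -0.024]
force: [1.3, -0.4, -1.3]
grip_width: 0.0476
```

Call:
step_arm --commands '[0,0,0,8,15,4,-0.2,0,0,0,24,45,4,-0.2,0,0,0,42,78,4,-0.2,0,0,0,60,111,4,-0.2,0,0,0,78,144,4,-0.2,0,0,0,96,177,4,-0.2,0,0,0,112,206,4,-0.2,0,0,0,120,220,4,-0.2]'

```text
time: 13.35
tool_pos: [0.5975, 0.0425, 0.3787]
tool_rot: [-0.024, 0.707, -0.706, 0.023]
force: [-0.2, 0.0, -3.2]
grip_width: 0.0477
```

```bash
python3 -c "from h import *; st()"
```

```text
t 13.35 tcp [597.5  42.5 378.7] grasp [597.1  42.9 211.7] yaw_z -86.16 y [-0.002  0.002 -1.   ] F [-0.2  0.  -3.2] M [ 0.02 -0.05 -0.  ] w 47.7 q6 1.39
```

Call:
step_arm --commands '[0.1,-1.7,0,-6,-1,0,-0.2,0.2,-3.4,0,-13,-2.5,0,-0.2,0.2,-3.4,0,-13,-2.5,-15,-0.2,0.2,-3.4,0,-13,-2.5,-32,-0.2,0.2,-3.4,0,-13,-2.5,-48,-0.2,0.2,-3.4,0,-13,-2.5,-58,-0.2,0.2,-3.4,0,-13,-2.5,-64,-0.2,0.2,-3.4,0,-13,-2.5,-66,-0.2]'

```text
time: 14.02
tool_pos: [0.5833, 0.0363, 0.3125]
tool_rot: [-0.003, 0.707, -0.706, 0.043]
force: [0.2, -0.2, -2.2]
grip_width: 0.048
```

```bash
python3 - <<'E'
from h import *
s=st(); R=Ro.from_quat(s['tool_rot']).as_matrix(); print("base",np.round((np.array(s['tool_pos'])+.2465*R[:,1])*1000,1))
E
```

```text
t 14.02 tcp [583.3  36.3 312.5] grasp [592.7  37.  145.8] yaw_z -86.32 y [ 0.056  0.004 -0.998] F [ 0.2 -0.2 -2.2] M [ 0.02  0.04 -0.01] w 48.0 q6 1.37
base [597.1  37.3  66.4]
```

Call:
step_arm --commands '[0,0,0,1,2,-2,-0.2,0,0,0,1,4,-4,-0.2,0,0,0,1,4,-6,-0.2,0,0,0,1,4,-8,-0.2,0,0,0,1,4,-9,-0.2,0,0,0,1,4,-10,-0.2,0,0,0,1,4,-10,-0.2]'

```text
time: 14.6
tool_pos: [0.5847, 0.0402, 0.3042]
tool_rot: [-0.002, 0.707, -0.706, 0.044]
force: [-0.1, -0.5, -2.7]
grip_width: 0.0476
```

```bash
cat >> h.py <<'E'
def base(L):
    s=st(); R=Ro.from_quat(s['tool_rot']).as_matrix(); print("base",np.round((np.array(s['tool_pos'])+L*R[:,1])*1000,1))
E
python3 -c "from h import *; base(.2465)"
```

```text
t 14.6 tcp [584.7  40.2 304.2] grasp [594.6  40.8 137.5] yaw_z -86.31 y [ 0.059  0.003 -0.998] F [-0.1 -0.5 -2.7] M [0.04 0.06 0.01] w 47.6 q6 1.38
base [599.3  41.1  58.1]
```

Call:
step_arm --commands '[0,0,0,0,0,-1,-0.2,0,0,0,0,0,-2,-0.2,0,0,0,0,0,-3,-0.2,0,0,0,0,0,-3,-0.2,0,0,0,0,0,-3,-0.2]'

```text
time: 15.02
tool_pos: [0.5848, 0.0402, 0.3012]
tool_rot: [-0.002, 0.707, -0.706, 0.044]
force: [0.1, -0.4, -3.3]
grip_width: 0.0479
```

```bash
python3 -c "from h import *; base(.2465)"
```

```text
t 15.02 tcp [584.8  40.2 301.2] grasp [594.7  40.8 134.5] yaw_z -86.31 y [ 0.059  0.003 -0.998] F [ 0.1 -0.4 -3.3] M [-0.03  0.06  0.02] w 47.9 q6 1.38
base [599.4  41.1  55.2]
```

Call:
step_arm --commands '[0,0,0,0,0,-0.7,-0.2,0,0,0,0,0,-1.4,-0.2,0,0,0,0,0,-2,-0.2,0,0,0,0,0,-2,-0.2,0,0,0,0,0,-2,-0.2]'

```text
time: 15.43
tool_pos: [0.5849, 0.0403, 0.2995]
tool_rot: [-0.002, 0.707, -0.706, 0.044]
force: [0.5, 0.3, 0.3]
grip_width: 0.0475
```

```bash
python3 -c "from h import *; base(.2465)"
```

```text
t 15.43 tcp [584.9  40.3 299.5] grasp [594.9  40.9 132.8] yaw_z -86.31 y [ 0.06   0.003 -0.998] F [0.5 0.3 0.3] M [ 0.05  0.01 -0.02] w 47.5 q6 1.38
base [599.6  41.1  53.4]
```

Call:
step_arm --commands '[0,0,0,0,0,0,0.05,0,0,0,0,0,0,0.1,0,0,0,0,0,0,0.15,0,0,0,0,0,0,0.3,0,0,0,0,0,0,0.4,0,0,0,0,0,0,0.4,0,0,0,0,0,0,0.4]'

```text
time: 16.02
tool_pos: [0.5848, 0.0403, 0.2992]
tool_rot: [-0.002, 0.707, -0.706, 0.044]
force: [0.3, 0.4, 0.2]
grip_width: 0.0648
```

Call:
step_arm --commands '[0,0,0,-0.6,0,10,0.4,0,0,0,-2,0,35,0.4,0,0,0,-4,0,65,0.4,0,0,0,-6,0,100,0.4,0,2,0,-15,-10,130,0.6,-0.2,3.4,0,-35,-35,135,0.8,-0.2,3.4,0,-48,-68,135,0.8,-0.2,3.4,0,-60,-105,135,0.8]'

```text
time: 16.68
tool_pos: [0.5239, -0.0645, 0.4364]
tool_rot: [0.023, -0.706, 0.707, -0.025]
force: [-0.1, -0.9, -0.8]
grip_width: 0.0829
```

```bash
python3 - <<'E'
from h import *
st(); f=shot("top","t6.png"); g=shot("scene","s6.png")
a=cv2.resize(f[160:340,200:430],None,fx=1.75,fy=1.75); b=cv2.resize(g[130:370,190:390],None,fx=1.95,fy=1.95)
im=np.zeros((480,800,3),np.uint8); im[:a.shape[0],:a.shape[1]]=a; im[:b.shape[0],408:408+b.shape[1]]=b[:,:392]; cv2.imwrite("pics/v6.png",im)
E
```

```text
t 16.68 tcp [523.9 -64.5 436.4] grasp [524.4 -64.7 269.4] yaw_z -86.15 y [ 0.003 -0.001 -1.   ] F [-0.1 -0.9 -0.8] M [-0.01 -0.03  0.03] w 82.9 q6 1.17
```

View pics/v6.png

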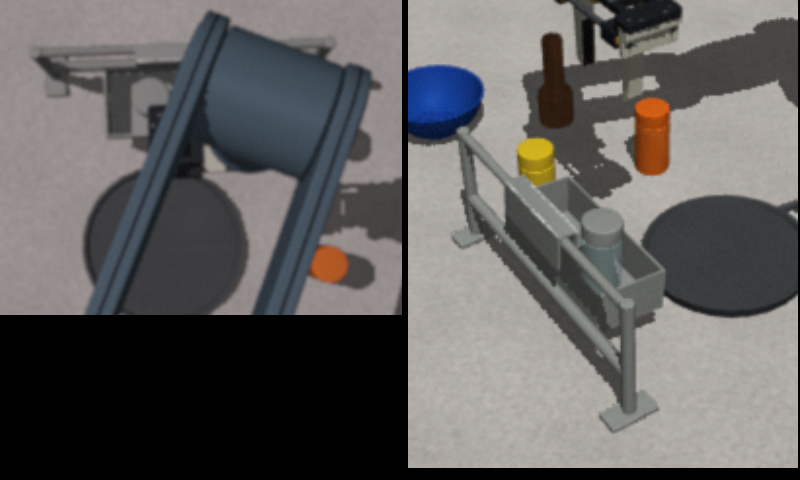

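Call:
step_arm --commands '[0,0,0,-8,-35,0,0.8,0,0,0,-17,-75,0,0.8,0,0,0,-27,-115,0,0.8,0,0,0,-37,-155,0,0.8,0,0,0,-46,-195,0,0.8,0,0,0,-55,-235,0,0.8,0,0,0,-64,-270,0,0.8,0,0,0,-70,-296,0,0.8]'

```text
time: 17.45
tool_pos: [0.454, -0.3632, 0.4348]
tool_rot: [0.022, -0.706, 0.707, -0.022]
force: [-0.3, 0.0, -0.2]
grip_width: 0.0839
```

Call:
step_arm --commands '[0,0,0,0,0,-20,0.8,0,0,0,0,0,-50,0.8,0,0,0,0,0,-80,0.7,0,0,0,0,0,-80,0.7,0,0,0,0,0,-80,0.7]'

```text
time: 17.87
tool_pos: [0.4548, -0.3602, 0.3535]
tool_rot: [-0.024, 0.708, -0.706, 0.022]
force: [-0.4, 0.3, 0.3]
grip_width: 0.0793
```

```bash
python3 -c "from h import *; st()"
```

```text
t 17.87 tcp [ 454.8 -360.2  353.5] grasp [ 454.5 -359.7  186.5] yaw_z -86.3 y [-0.002  0.003 -1.   ] F [-0.4  0.3  0.3] M [ 0.03  0.08 -0.02] w 79.3 q6 0.64
```

Call:
step_arm --commands '[0,0,0,0,-0.5,-30,0.7,0,0,0,0,-0.5,-60,0.7,0,0,0,0,-0.5,-78,0.6,0,0,0,0,-0.5,-81,0.3,0,0,0,0,-0.5,-81,0,0,0,0,0,-0.5,-81,-0.15,0,0,0,0,-0.5,-81,-0.15,0,0,0,0,-0.5,-81,-0.2]' --newtons 10

```text
time: 18.53
tool_pos: [0.4554, -0.3617, 0.2754]
tool_rot: [0.022, -0.706, 0.708, -0.024]
force: [-0.3, 0.0, -0.1]
grip_width: 0.046
```

Call:
step_arm --commands '[0,0,0,0,0,0,-0.3,0,0,0,0,0,0,-0.4,0,0,0,0,0,0,-0.5,0,0,0,0,0,0,-0.6,0,0,0,0,0,0,-0.6,0,0,0,0,0,0,-0.6,0,0,0,0,0,0,-0.6]' --newtons 10

```text
time: 19.12
tool_pos: [0.4549, -0.3615, 0.2739]
tool_rot: [0.022, -0.706, 0.707, -0.023]
force: [0.5, -0.6, 6.2]
grip_width: 0.0292
```

```bash
python3 -c "from h import *; st()"
```

```text
t 19.12 tcp [ 454.9 -361.5  273.9] grasp [ 455.1 -361.6  106.9] yaw_z -86.32 y [ 0.001 -0.001 -1.   ] F [ 0.5 -0.6  6.2] M [ 0.08  0.1  -0.03] w 29.2 q6 0.64
```

Call:
step_arm --commands '[0,0,0,0,0,0,-0.6,0,0,0,0,0,0,-0.6,0,0,0,0,0,10,-0.6,0,0,0,0,0,35,-0.6,0,0,0,0,0,65,-0.6,0,0,0,0,0,95,-0.6,0,0,0,0,0,120,-0.6,0,0,0,0,0,130,-0.6]' --newtons 30

```text
time: 19.78
tool_pos: [0.4551, -0.3615, 0.4074]
tool_rot: [0.022, -0.705, 0.708, -0.024]
force: [0.4, -0.3, -0.9]
grip_width: 0.0298
```

Call:
step_arm --commands '[0,0,0,6,14,6,-0.6,0,0,0,20,44,6,-0.6,0,0,0,36,78,6,-0.6,0,0,0,52,112,6,-0.6,0,0,0,68,146,6,-0.6,0,0,0,84,180,6,-0.6,0,0,0,100,212,6,-0.6,0,0,0,112,240,6,-0.6]'

```text
time: 20.45
tool_pos: [0.5671, -0.1179, 0.4074]
tool_rot: [-0.024, 0.708, -0.706, 0.022]
force: [0.6, -1.2, -0.9]
grip_width: 0.0296
```

```bash
python3 -c "from h import *; base(.2739)"
```

```text
t 20.45 tcp [ 567.1 -117.9  407.4] grasp [ 566.7 -117.5  240.4] yaw_z -86.25 y [-0.003  0.002 -1.   ] F [ 0.6 -1.2 -0.9] M [-0.   -0.04 -0.05] w 29.6 q6 1.11
base [ 566.4 -117.3  133.5]
```

Call:
step_arm --commands '[0,0,0,14,28,0,-0.6,0,0,0,26,52,0,-0.6,0.1,-1.2,0,32,64,0,-0.6,0.2,-2.4,0,26,69,0,-0.6,0.2,-3.4,0,21,69,-10,-0.6,0.2,-3.4,0,21,69,-25,-0.6,0.2,-3.4,0,21,69,-35,-0.6,0.2,-3.4,0,21,69,-35,-0.6]'

```text
time: 21.12
tool_pos: [0.5866, -0.0521, 0.3708]
tool_rot: [-0.004, 0.708, -0.705, 0.042]
force: [-0.6, 0.4, -0.9]
grip_width: 0.0296
```

```bash
python3 -c "from h import *; base(.2739)"
```

```text
t 21.12 tcp [586.6 -52.1 370.8] grasp [595.5 -51.2 204.1] yaw_z -86.33 y [ 0.053  0.005 -0.999] F [-0.6  0.4 -0.9] M [-0.05  0.13  0.02] w 29.6 q6 1.22
base [601.3 -50.6  97.3]
```

Positioned well; base at 97, lowering to ~58.

Call:
step_arm --commands '[0,0,0,0,0,-10,-0.6,0,0,0,0,0,-20,-0.6,0,0,0,0,0,-28,-0.6,0,0,0,0,0,-33,-0.6,0,0,0,0,0,-36,-0.6,0,0,0,0,0,-38,-0.6,0,0,0,0,0,-38,-0.6]'

```text
time: 21.7
tool_pos: [0.5878, -0.0523, 0.3359]
tool_rot: [-0.002, 0.707, -0.706, 0.044]
force: [0.2, 0.1, -0.6]
grip_width: 0.0295
```

```bash
python3 -c "from h import *; base(.2739)"
```

```text
t 21.7 tcp [587.8 -52.3 335.9] grasp [597.6 -51.7 169.2] yaw_z -86.31 y [ 0.059  0.004 -0.998] F [ 0.2  0.1 -0.6] M [ 0.04  0.1  -0.04] w 29.5 q6 1.21
base [603.9 -51.3  62.5]
```

Call:
step_arm --commands '[0,0,0,0,0,-2,-0.6,0,0,0,0,0,-4,-0.6,0,0,0,0,0,-6,-0.6,0,0,0,0,0,-7,-0.6,0,0,0,0,0,-7.5,-0.6,0,0,0,0,0,-7.5,-0.6]'

```text
time: 22.2
tool_pos: [0.5878, -0.0522, 0.3287]
tool_rot: [-0.002, 0.707, -0.706, 0.044]
force: [0.6, 0.2, -1.1]
grip_width: 0.0294
```

```bash
python3 -c "from h import *; base(.2739)"
```

```text
t 22.2 tcp [587.8 -52.2 328.7] grasp [597.6 -51.6 162. ] yaw_z -86.31 y [ 0.059  0.004 -0.998] F [ 0.6  0.2 -1.1] M [-0.01  0.04 -0.02] w 29.4 q6 1.21
base [604.  -51.2  55.2]
```

Call:
step_arm --commands '[0,0,0,0,0,-0.6,-0.6,0,0,0,0,0,-1.2,-0.6,0,0,0,0,0,-1.5,-0.6,0,0,0,0,0,-1.5,-0.6]'

```text
time: 22.53
tool_pos: [0.5878, -0.0522, 0.3272]
tool_rot: [-0.002, 0.707, -0.706, 0.044]
force: [0.6, 0.1, -1.9]
grip_width: 0.0294
```

```bash
python3 -c "from h import *; base(.2739)"
```

```text
t 22.53 tcp [587.8 -52.2 327.2] grasp [597.7 -51.6 160.5] yaw_z -86.31 y [ 0.059  0.003 -0.998] F [ 0.6  0.1 -1.9] M [0.05 0.09 0.02] w 29.4 q6 1.21
base [604.  -51.3  53.8]
```

Call:
step_arm --commands '[0,0,0,0,0,-0.5,-0.6,0,0,0,0,0,-1,-0.6,0,0,0,0,0,-1.2,-0.6,0,0,0,0,0,-1.2,-0.6]'

```text
time: 22.87
tool_pos: [0.5878, -0.0522, 0.3268]
tool_rot: [-0.001, 0.707, -0.706, 0.044]
force: [-2.4, 0.9, 5.3]
grip_width: 0.0299
```

```bash
python3 -c "from h import *; base(.2739)"
```

```text
t 22.87 tcp [587.8 -52.2 326.8] grasp [597.8 -51.7 160.2] yaw_z -86.31 y [ 0.06   0.003 -0.998] F [-2.4  0.9  5.3] M [0.16 0.45 0.02] w 29.9 q6 1.21
base [604.3 -51.3  53.4]
```

Call:
step_arm --commands '[0,0,0,0,0,0.4,-0.6,0,0,0,0,0,0.4,-0.3,0,0,0,0,0,0.4,-0.2,0,0,0,0,0,0.4,0,0,0,0,0,0,0.4,0.2,0,0,0,0,0,0.4,0.2,0,0,0,0,0,0.4,0.2]'

```text
time: 23.45
tool_pos: [0.5878, -0.0522, 0.3263]
tool_rot: [-0.002, 0.707, -0.706, 0.044]
force: [0.4, -0.6, 1.3]
grip_width: 0.0547
```

Call:
step_arm --commands '[0,0,0,-0.6,0,10,0.2,0,0,0,-2,0,35,0.2,0,0,0,-4,0,65,0.2,0,0,0,-6,0,95,0.2,0,0,0,-8,-5,115,0.4,0,3.4,0,-30,-40,120,0.4,0,3.4,0,-60,-75,120,0.4,0,3.4,0,-90,-110,120,0.4]'

```text
time: 24.12
tool_pos: [0.503, -0.1561, 0.4479]
tool_rot: [-0.023, 0.707, -0.706, 0.024]
force: [0.2, -1.8, -0.7]
grip_width: 0.0648
```

Call:
step_arm --commands '[0,0,0,-20,-35,0,0.4,0,0,0,-40,-70,0,0.4,0,0,0,-60,-105,0,0.4,0,0,0,-80,-140,0,0.4,0,0,0,-90,-175,0,0.4,0,0,0,-95,-200,0,0.4,0,0,0,-95,-200,0,0.4,0,0,0,-95,-200,0,0.4]'

```text
time: 24.78
tool_pos: [0.4079, -0.3567, 0.4468]
tool_rot: [-0.022, 0.708, -0.705, 0.022]
force: [-0.7, 0.9, 0.4]
grip_width: 0.0654
```

```bash
python3 - <<'E'
from h import *
st(); f=shot("top","t7.png"); g=shot("scene","s7.png")
a=cv2.resize(f[130:340,110:540],None,fx=.93,fy=.93); b=cv2.resize(g[110:370,180:380],None,fx=1.95,fy=1.95)
im=np.zeros((520,800,3),np.uint8); im[:a.shape[0],:a.shape[1]]=a; im[:b.shape[0],408:408+b.shape[1]]=b[:,:392]
c=cv2.resize(f[170:250,240:370],None,fx=3.05,fy=3.05); im[220:220+c.shape[0],:c.shape[1]]=c; cv2.imwrite("pics/v7.png",im)
E
```

```text
t 24.78 tcp [ 407.9 -356.7  446.8] grasp [ 408.  -356.1  279.8] yaw_z -86.48 y [ 0.     0.004 -1.   ] F [-0.7  0.9  0.4] M [ 0.03  0.05 -0.02] w 65.4 q6 0.58
```

View pics/v7.png

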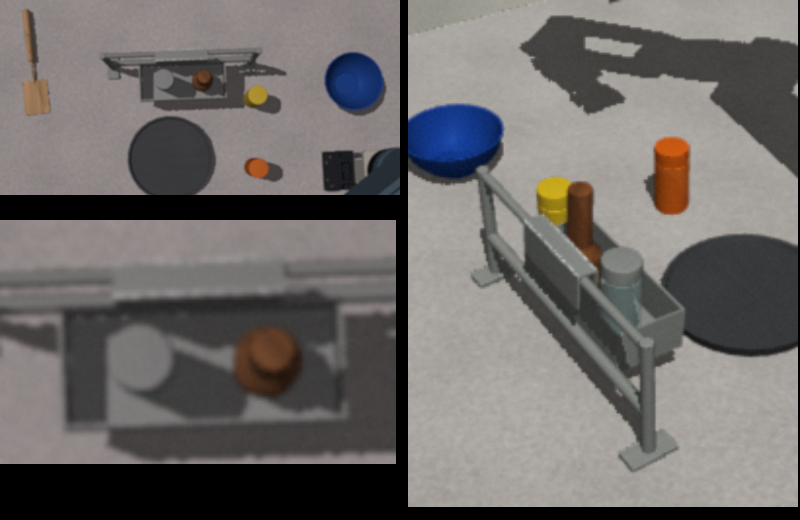

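```bash
python3 - <<'E'
from h import *
a=cv2.imread("pics/top0.png"); b=cv2.imread("pics/t7.png")
for n,(x0,y0,x1,y1),lo,hi in(("bowl",(440,170,540,265),(100,120,40),(130,255,255)),("spatula",(125,130,175,260),(8,60,80),(25,255,255)),("griddle",(240,245,350,365),(0,0,0),(179,255,75)),("yellow",(365,215,405,250),(20,120,60),(35,255,255))):
    c=[]
    for f in(a,b):
        m=cv2.moments(cv2.inRange(cv2.cvtColor(f[y0:y1,x0:x1],cv2.COLOR_BGR2HSV),lo,hi),True); c.append((round(m["m10"]/m["m00"],1),round(m["m01"]/m["m00"],1)))
    print(n,c)
print(close_job())
E
```

```text
bowl [(50.3, 47.2), (50.3, 47.2)]
spatula [(21.0, 85.7), (21.0, 85.3)]
griddle [(54.0, 56.8), (54.2, 55.8)]
yellow [(19.9, 18.4), (19.6, 18.4)]
the job is handed in; nothing more can be done
None
```

The caddy hangs by its saddle at the middle of the top bar. I let go of it before setting the shaker and then the pestle upright on its floor. The job was handed in at about 25 s of the 72 s allowed.

- **Hanging:** the saddle touched the bar at the expected height. After release, the box rim in the top view matched the predicted hanging lean to within about 1 pixel.
- **Placing:** both objects were lowered slowly, tilted to match the lean, and released only once the wrist force showed contact. The shaker touched down at about 3 N; the pestle got a light press of about 7 N.
- **Last pictures:** both stand upright in the caddy, with the gripper clear of everything.
- **Bystanders:** the bowl, spatula and yellow look-alike are within 0.4 pixel of where they started. The griddle mask shifted by 1 pixel (about 2 mm); I put this down to changed shadows, since nothing went near it. The orange look-alike I only checked by eye.

No check failed.

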